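# Clamp the lino block with the extension bar

### The job

Push the lino block snugly into the corner of the two fences on the board and clamp it there for cutting. To clamp it, take the square aluminium bar from its tray, slip it over the clamp's short lever right up to the shoulder and throw the lever down past its dead point until it locks on its stop, working the lever only with the bar, never with the gripper itself. Then draw the bar off, leaving the clamp locked, and lay it, not drop it, flat in its tray, without disturbing the other things on the table.

Things in the scene. Friction and masses are not known exactly. Their poses are not given: they have to be found in the camera images.
- lever (a joint): Hinge of the steel toggle clamp's lever. 0: open, lever 50 degrees above horizontal (the start). Grows as the lever is pressed down. The pad meets the block near 0.25; stiffest near 0.45 (about 3 N m); dead point 0.65; then it snaps on to its stop at 0.77 (6 degrees above horizontal) and stays. Before 0.25 it stays where it is left (pivot friction 0.5 N m).
- lever_pivot (a point): Centre of the lever's pivot pin, 70 mm above the table. The pin is level; the lever swings in the upright plane through pivot, shoulder and tip. The lever points away from the block, to the robot's left.
- lever_shoulder (a point): On the lever's axis, 60 mm from the pivot: the outer face of a 36 mm square, 8 mm thick shoulder on which the bar's mouth stops. Moves with the lever.
- lever_tip (a point): End of the lever on its axis, 130 mm from the pivot. From shoulder to tip (70 mm) the lever is a bare round steel bar, diameter 20 mm, with a fully domed end. Moves with the lever.
- handle: The lever itself (root, shoulder and round bar), dark steel. Origin in the pivot; its own -x axis points along the lever to the tip, y along the pivot pin.
- pad: The clamp's spring spindle with a black rubber tip, diameter 26 mm, at the end of the clamp's arm, over the block. Origin at the lowest point of the tip. Locked, it presses the block with about 70 N.
- block: Lino block: wood with grey-brown lino on top, 145 x 110 x 25 mm, loose on the board under the raised pad. Origin: centre of its underside; x along the 145 mm side. It starts 8 to 25 mm short of each fence and up to 0.1 rad askew; it goes home with its +x face on the far fence and its +y face on the other.
- board: Fixed plywood board, 220 (x) x 330 (y) x 18 mm, carrying clamp, block and two wooden fence strips 16 mm high. Origin: centre of its underside. Fence faces: one at x = 83 mm (looking to -x), one at y = -10 mm (looking to -y). The clamp stands at y = 75 mm, its arm reaching to -y, its lever past the +y edge.
- bar: Extension bar: plain aluminium square tube, 240 mm long, 30 x 30 mm outside, 25 x 25 mm inside, open at both ends, either end fits. 0.19 kg, loose. Origin: centre of its underside as it lies at the start; y along the bar.
- bar_mid (a point): Centre of the bar, on its axis.
- bar_end_a (a point): Centre of the bar's mouth at its own +y end, 120 mm from bar_mid.
- bar_end_b (a point): Centre of the bar's mouth at its own -y end, 120 mm from bar_mid.
- tray: Fixed shallow open grey plastic tray, 124 (x) x 320 (y) mm, walls 4 mm thick and 18 mm high, floor 4 mm thick. Origin: centre of its underside; y along its length. The bar starts in it, lying about along y.
- tape: Roll of masking tape lying flat, 96 mm across, 24 mm high; a bystander. Origin under its middle.
- brayer: Ink roller with a wooden handle, lying; a bystander. Origin under its middle.
- pastels: Open flat black box of pastels, 75 x 165 x 16 mm; a bystander. Origin under its middle.
- ink: Black ink jar, 110 mm tall; a bystander. Origin under its middle.
- gouge: Lino gouge with a wooden handle, 110 mm, lying; a bystander. Origin under its middle.
- brushes: Yellow pot of brushes, 72 mm across, 160 mm tall; a bystander. Origin under its middle.
Things that resemble listed ones, but are neither listed nor needed, are in the scene too. What is shaped like the block but orange or yellow is not meant. Of the things shaped like the bar, the aluminium one is meant.

How it is judged (in metres and radians):
On the way, in this order (a step that is already met when the one before it is completed fails the run):
1. the bar is slipped over the lever up to its shoulder (within 8 mm) (distance between any of bar_end_a, bar_end_b and lever_shoulder below 0.008 m), for 0.1 s.
2. the lever is thrown past its dead point (joint above 0.68) with the bar still on it (value of joint lever above 0.68 rad and distance between any of bar_end_a, bar_end_b and lever_shoulder below 0.03 m), for 0.1 s.
At the end, for the whole second after the job is handed in: the lever is locked at its stop (joint above 0.72) with the pad pressing the block by over 40 N, the block within 3 mm of both fences and square to them (0.04 rad), and the bar lies flat on the tray's floor, inside its walls, at rest (value of joint lever above 0.72 rad and contact force between pad and block above 40 N and x of block in the frame of board above 0.0075 m and y of block in the frame of board above -0.068 m and angle between the x axis of block and the x axis of board, either way round below 0.04 rad and x of bar_mid in the frame of tray between -0.047 and 0.047 m and y of bar_mid in the frame of tray between -0.06 and 0.06 m and z of bar_mid in the frame of tray below 0.025 m and angle between bar's own y axis and vertical between 1.51 and 1.63 rad and linear speed of bar below 0.02 m/s); the robot touches nothing.
It fails at once if the bar is dropped: faster than 0.6 m/s, out of the fingers and off the lever (linear speed of bar above 0.6 m/s and contact force between the fingers and bar below 0.05 N and not (distance between any of bar_end_a, bar_end_b and lever_shoulder below 0.08 m)).
It fails at once if the gripper or the arm pushes the lever itself (over 6 N) (contact force between any of the fingers, the arm and handle above 6 N).
It fails at once if a bystander is shifted by more than 25 mm (distance of any of tape, brayer, pastels, ink, gouge, brushes from where it was at the start of the episode above 0.025 m).
It also fails if it takes over 72 s, if anything falls off the work surface, if the arm or the gripper's body presses on something with over 40 N, if the wrist force passes 120 N, or if a joint passes its speed limit or range.

### The arm

A 7-joint arm with a two-finger parallel gripper is mounted at the origin on the work surface. World frame = base frame: x ahead of the robot, y to its left, z up, the work surface at z = 0. Lengths are in mm, angles in rad, forces in N, time in s.
With the tool pointing down it reaches from about 400 to 875 mm from the base axis. Payload 19.3 kg.
Tool frame: the origin (TCP) lies at the very end of the fingers, on their centre line; the grasp point (between the pads) lies 19 mm behind it (grip_point_offset is the z of the grasp point in the tool frame, in mm); z points along the fingers, y is the line along which they close (so a half turn about z gives the same grasp; the last joint's range is limited). The gripper opens to 85 mm and grips with 20 to 120 N. Pads are 22 mm wide; open, the fingers measure 114 mm over their backs; the gripper's body (76 mm by 85 mm) begins 54 mm behind the grasp point. The pads swing forward as they close: fully open they stand 13 mm farther back than shut.
Start: joints at [1.119, 0.521, -0.036, 1.599, 0.021, 1.021, -0.113], TCP at [232.842, -579.999, 231.291] pointing down, gripper open.
Joint ranges: [-2.91, 2.91], [-0.3, 2.13], [-1.5, 1.42], [0.17, 2.43], [-1.26, 4.41], [0.16, 1.93], [-2.52, 2.52]. Speed limits (rad/s): [1.89, 1.89, 2.39, 2.39, 3.01, 3.01, 3.01].

### API

Orientations are given as a 3x3 rotation matrix whose columns are the frame's x, y, z axes.
In Python, from workcell import movep, movel, goto_joints, open_gripper, clamp, wait, inverse_kinematics, read_state, camera, PlanningError, finish_job, grip_point_offset gives the robot as it stands. Calls block until the motion is done:
- movep(position, orientation): joint-space move of the TCP to a pose.
- movel(position, frame=None, max_speed=150, guard=None): straight line of the TCP; frame=None keeps the orientation; max_speed is the mean speed in mm/s. With guard (N) it stops when the force on the tool has changed by that much, and returns True; else False.
- goto_joints(angles): joint-space move.
- open_gripper() and clamp(): open the fingers fully, or close them until they stop; the grip force is fixed at half the most.
- wait(seconds).
- inverse_kinematics(position, orientation): joint angles nearest the present ones, or None.
- read_state(): the state.
- camera(name): name is "side" or "top" or "wrist"; returns a dict with "image" (384x512x3 uint8, blue, green, red), "range_z" (384x512 float32, mm along the optical axis (not along the pixel's ray), 0 where there is no reading), "fx", "fy", "cx", "cy" (pixels), "dist_coeffs" ([k1, k2, p1, p2, k3] as OpenCV has them; the pictures are not rectified), "cam_to_world" (4x4, takes a point from camera to world coordinates). Camera axes: x right, y up, looking along -z (the intrinsics and any distortion apply to the point x, -y, -z); pixel columns grow to the right and rows downward; lengths in mm; the calibration is good to about 2 mm. A picture is of the moment at which its call begins.
A pose or a line that the arm cannot do raises PlanningError and nothing moves.
- finish_job(): hands the job in; it is judged then, once.
The state is a dict: "time": time; "qpos": joint angles; "qvel": joint speeds; "joint_efforts": joint torques, N m; "eef_pos": TCP position; "tool_rot": TCP orientation; "ft_force": force on the tool from outside, world axes, zero at the start; "torque": the same for the moment, N m; "finger_gap": finger opening in mm; "gripper_force": force on a finger pad.
Only numpy, scipy, OpenCV 4.12 (cv2) and the standard library are available. Lean on these libraries where they do the work, as an engineer would, in place of code of your own. Each camera call takes 0.05 s, during which the arm holds its last target. There are 200 camera calls.

## Working session

There is one attempt and no reset: what is moved stays moved. The work goes in short steps, each a Python script; the robot and the scene stay as the last script left them, time stands still between calls to the robot, and variables do not carry over. Pictures are saved under pics/ and viewed, at most 10 in all, crops included, and the job is handed in when it is done.

```bash
mkdir -p pics; ls
cat > h.py <<'E'
import numpy as np, cv2
from workcell import *
def cloud(c):
    h,w=c["range_z"].shape
    u,v=np.meshgrid(np.arange(w),np.arange(h))
    K=np.array([[c["fx"],0,c["cx"]],[0,c["fy"],c["cy"]],[0,0,1.]])
    p=cv2.undistortPoints(np.stack([u,v],-1).reshape(-1,1,2).astype(np.float64),K,np.array(c["dist_coeffs"],float)).reshape(h,w,2)
    z=c["range_z"].astype(float)
    P=np.stack([p[...,0]*z,-p[...,1]*z,-z],-1)
    M=np.array(c["cam_to_world"])
    W=P@M[:3,:3].T+M[:3,3]
    W[z<=0]=np.nan
    return W
E
python3 - <<'E'
from h import *
for n in("top","side"):
    c=camera(n); cv2.imwrite(f"pics/{n}0.png",c["image"]); np.savez(f"{n}0.npz",W=cloud(c),im=c["image"])
    print(n,np.array(c["cam_to_world"]).round(2).tolist(),c["fx"],c["dist_coeffs"])
print(read_state()["time"],grip_point_offset)
E
```

```text
pics
top [[0.02, 0.99, -0.13, 352.2], [-1.0, 0.01, -0.01, -65.97], [-0.01, 0.13, 0.99, 1246.69], [0.0, 0.0, 0.0, 1.0]] 378.0874471672877 [-0.04833767  0.          0.          0.          0.        ]
side [[1.0, 0.06, -0.05, 443.08], [-0.08, 0.76, -0.65, -683.87], [-0.0, 0.65, 0.76, 880.27], [0.0, 0.0, 0.0, 1.0]] 346.47156983422445 [-0.01832162  0.          0.          0.          0.        ]
0.1 -18.700000000000003
```

View pics/top0.png

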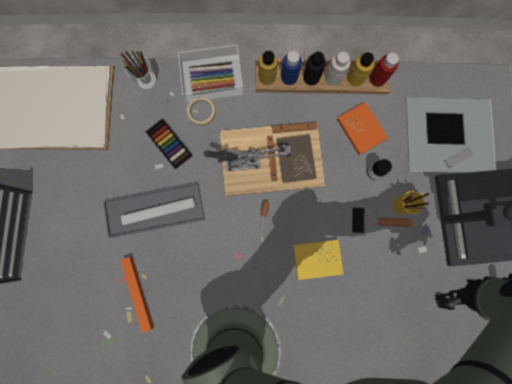

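View pics/side0.png

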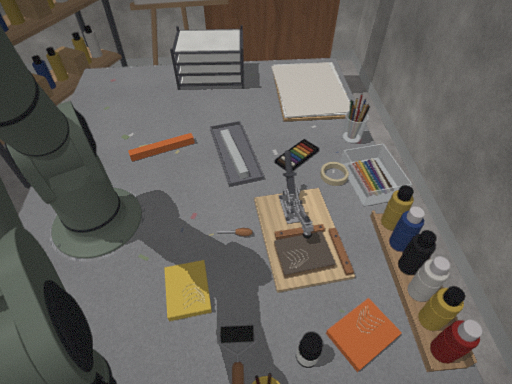

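Run:
```python
from h import *
d=np.load("top0.npz");W=d["W"];im=d["im"]
for u,v in [(157,211),(110,235),(200,190),(272,158),(300,155),(298,128),(273,160),(212,152),(225,190),(323,187),(318,123),(222,130),(265,207),(168,143),(200,111),(135,290)]: print((u,v),W[v,u].round(0),im[v,u])
cv2.imwrite("pics/c1.png",cv2.resize(im[90:250,80:350],None,fx=2.95,fy=2.95,interpolation=cv2.INTER_CUBIC))
# wrist view poses feasibility
R=np.array([[1,0,0],[0,-1,0],[0,0,-1.]])
s=read_state();print(s["tool_rot"],s["eef_pos"])
c=camera("wrist");T=np.eye(4);T[:3,:3]=s["tool_rot"];T[:3,3]=s["eef_pos"]
print((np.linalg.inv(T)@np.array(c["cam_to_world"])).round(2),c["fx"])
```

```text
(157, 211) [441. 259.  37.] [166 170 169]
(110, 235) [361. 421.   4.] [64 62 64]
(200, 190) [516. 128.   0.] [100 101 102]
(272, 158) [ 620. -109.   37.] [ 58  87 129]
(300, 155) [ 632. -201.   35.] [ 83  94 104]
(298, 128) [ 723. -194.   36.] [ 59  88 129]
(273, 160) [ 614. -113.   34.] [ 56  84 125]
(212, 152) [609.  72. 157.] [51 49 50]
(225, 190) [514.  43.  22.] [109 138 161]
(323, 187) [ 533. -282.   -5.] [111 117 123]
(318, 123) [ 753. -267.   -2.] [118 122 126]
(222, 130) [723.  61.  -0.] [124 142 157]
(265, 207) [460. -89.  26.] [ 59  89 131]
(168, 143) [671. 239.  19.] [49 83 55]
(200, 111) [789. 138.   4.] [117 117 119]
(135, 290) [188. 322.  25.] [ 50  99 186]
[[ 9.28021587e-01  3.72526212e-01 -3.95467486e-04]
 [ 3.72526418e-01 -9.28021197e-01  8.52387915e-04]
 [-4.94653687e-05 -9.38356471e-04 -9.99999559e-01]] [ 232.73795819 -579.76812228  230.81394881]
[[ 0.0000e+00  9.5000e-01  3.2000e-01  8.1800e+01]
 [ 1.0000e+00 -0.0000e+00 -0.0000e+00 -6.0000e-02]
 [-0.0000e+00  3.2000e-01 -9.5000e-01 -1.4166e+02]
 [ 0.0000e+00  0.0000e+00  0.0000e+00  1.0000e+00]] 264.96284272449446
```

View pics/c1.png

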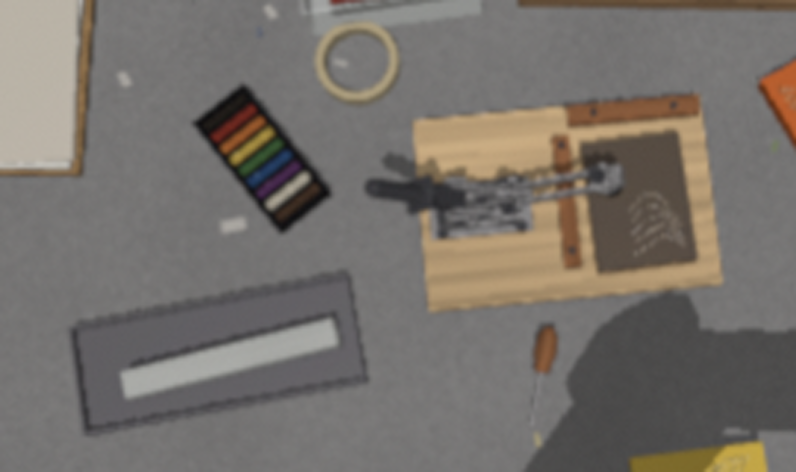

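```bash
cat >> h.py <<'E'
def Rt(phi,yaw=0.,flip=False):
    """tool closes across a bar running along ~y (yaw about z); phi=0 tool down, phi>0 bar's +y end raised"""
    from scipy.spatial.transform import Rotation as Ro
    R0=np.array([[0,-1,0],[-1,0,0],[0,0,-1.]]).T
    if flip: R0=R0@np.diag([-1,-1,1.])
    return Ro.from_euler('z',yaw).as_matrix()@Ro.from_euler('x',phi).as_matrix()@R0
E
python3 - <<'E'
from h import *
p0=np.array([610,30,70.])
for flip in(False,True):
  for tilt in(0,-.3,-.6):
    o=[]
    for a in(.873,.6,.35,.1):
        for r in (180,260):
            p=p0+r*np.array([0,np.cos(a),np.sin(a)]); R=Rt(a+tilt,0,flip); p=p+R[:,2]*19
            q=inverse_kinematics(p,R); o.append(None if q is None else np.round(q,2)[[4,6]].tolist())
    q=inverse_kinematics(np.array([441,259,6.]),Rt(tilt,-.2,flip))
    print(flip,tilt,o,q is not None)
for n,p in(("A",[540,210,330]),("B",[600,-70,330])):
    movep(p,Rt(0)); c=camera("wrist"); cv2.imwrite(f"pics/w{n}.png",c["image"]); np.savez(f"w{n}.npz",W=cloud(c),im=c["image"],**{k:np.array(c[k]) for k in("fx","fy","cx","cy","dist_coeffs","cam_to_world")})
print(read_state()["time"])
E
```

```text
False 0 [[-1.07, -2.38], [-1.1, -2.49], [-1.01, -2.51], [-1.26, -2.49], [0.86, 2.19], [0.84, 2.11], [1.09, 1.98], [1.08, 1.91]] True
False -0.3 [[-0.99, -2.52], [-1.23, -2.49], [0.78, 2.24], [0.72, 2.18], [1.02, 2.01], [0.98, 1.96], [1.2, 1.87], [1.19, 1.83]] True
False -0.6 [[-1.19, -2.46], [0.62, 2.29], [0.96, 2.05], [0.9, 2.02], [1.15, 1.89], [1.12, 1.87], [1.32, 1.81], [1.31, 1.81]] True
True 0 [[-0.45, 0.28], [-0.48, 0.18], [-0.23, 0.0], [-0.21, -0.14], [0.09, -0.37], [0.17, -0.54], [0.41, -0.72], [0.5, -0.88]] True
True -0.3 [[-0.2, -0.02], [-0.2, -0.14], [0.15, -0.42], [0.19, -0.56], [0.45, -0.76], [0.58, -0.94], [0.67, -0.99], [0.69, -1.07]] True
True -0.6 [[0.15, -0.4], [0.14, -0.48], [0.47, -0.76], [0.56, -0.9], [0.7, -1.0], [0.76, -1.09], [0.74, -1.08], [0.74, -1.11]] True
7.1667
```

View pics/wA.png

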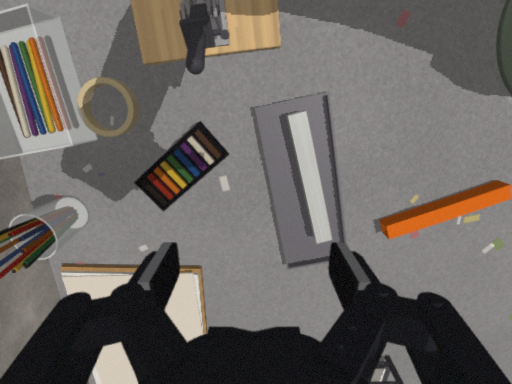

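View pics/wB.png

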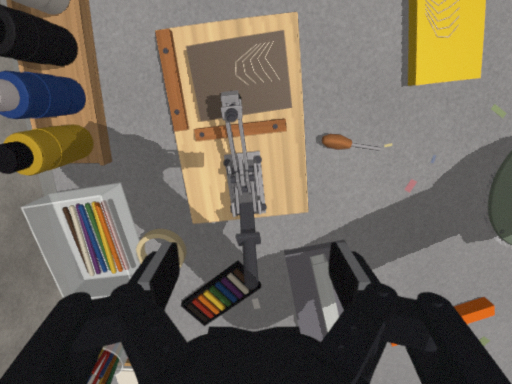

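```bash
cat >> h.py <<'E'
def plane(c,h,shape=(384,512)):
    hh,w=shape;u,v=np.meshgrid(np.arange(w),np.arange(hh))
    K=np.array([[c["fx"],0,c["cx"]],[0,c["fy"],c["cy"]],[0,0,1.]])
    p=cv2.undistortPoints(np.stack([u,v],-1).reshape(-1,1,2).astype(np.float64),K,np.array(c["dist_coeffs"],float)).reshape(hh,w,2)
    M=np.array(c["cam_to_world"]);r=np.stack([p[...,0],-p[...,1],-np.ones((hh,w))],-1)@M[:3,:3].T
    return M[:2,3]+r[...,:2]*((h-M[2,3])/r[...,2])[...,None]
def rect(c,h,mask):
    """largest blob of mask -> minAreaRect in the plane z=h: centre, size(long,short), yaw of the long side"""
    n,l,s,_=cv2.connectedComponentsWithStats(mask.astype(np.uint8)); k=1+np.argmax(s[1:,4]); m=(l==k).astype(np.uint8)
    X=plane(c,h); v,u=np.nonzero(m); (x,y),(a,b),t=cv2.minAreaRect(X[v,u].astype(np.float32))
    t=np.deg2rad(t)
    if a<b: a,b,t=b,a,t+np.pi/2
    return np.array([x,y]),(a,b),(t+np.pi/2)%np.pi-np.pi/2,m
E
python3 - <<'E'
from h import *
A=np.load("wA.npz");B=np.load("wB.npz")
im=A["im"].astype(int);W=A["W"];g=im.mean(-1);sat=im.max(-1)-im.min(-1)
print("floor z",np.nanmedian(W[180:200,225:245,2]),"bar z",np.nanmedian(W[150:200,308:314,2]),"tray floor",np.nanmedian(W[150:170,275:282,2]))
m=np.zeros(g.shape,bool);m[95:250,280:340]=1
c=lambda D:D
print("bar",rect(A,34,m&(g>150))[:3], g[170,300:325])
m[:]=0;m[80:275,245:350]=1
print("tray gray",g[170,240:300:5],im[120,270],im[100,235])
r=rect(A,18,m&(g<88));print("tray",r[:3])
X=plane(A,18)
for u,v in[(251,107),(326,94),(343,257),(287,265)]: print(X[v,u].round(1))
im=B["im"].astype(int);W=B["W"];g=im.mean(-1)
print("board z",np.nanmedian(W[150:190,275:295,2]),"block z",np.nanmedian(W[70:100,250:280,2]),"fence",np.nanmedian(W[60:80,172:178,2]))
X=plane(B,18)
for n,u,v in[("far-right TL",157,29),("TR",298,12),("BR",308,213),("BL",192,222)]: print(n,X[v,u].round(1))
print(im[70,200],im[100,270],im[128,260],im[160,290],im[80,175])
m[:]=0;m[25:135,185:295]=1
hsv=cv2.cvtColor(B["im"],cv2.COLOR_BGR2HSV).astype(int);print(hsv[70,200],hsv[128,260],hsv[100,270])
mk=m&(g<110)&(hsv[...,1]<100);mk=cv2.morphologyEx(mk.astype(np.uint8),cv2.MORPH_OPEN,np.ones((5,5)))
r=rect(B,43,mk);print("block",r[:3])
o=B["im"].copy();o[r[3]>0]=(0,0,255);o[:300,150:320].copy()
cv2.imwrite("pics/blk.png",cv2.resize(np.hstack([B["im"][:300,140:320],o[:300,140:320]]),None,fx=2,fy=2,interpolation=cv2.INTER_CUBIC))
# lever
m[:]=0;m[200:290,235:265]=1
k=m&(g<75)&(W[...,2]>80);P=W[k];print(len(P),P.min(0),P.max(0));
from numpy.linalg import svd
P=P[(P[:,2]>115)];ce=P.mean(0);d=svd(P-ce)[2][0];print("axis",ce,d)
E
```

```text
floor z -1.2838932363345918 bar z 32.94575386948134 tray floor 2.8309524074268495
bar (array([439.74563599, 258.40942383]), (239.35015869140625, 30.200105667114258), np.float64(-1.3067080186178512)) [162.33333333 186.         186.33333333 188.66666667 184.66666667
 185.66666667 189.         188.66666667 191.33333333 192.33333333
 189.66666667 191.66666667 191.         190.33333333 188.
 190.         189.33333333 185.66666667 153.         121.33333333
 116.66666667 112.33333333 117.         116.66666667 115.66666667]
tray gray [135.66666667 134.66666667 132.33333333 131.         126.33333333
  84.         111.         110.66666667 112.33333333 110.66666667
 112.          65.33333333] [116 113 115] [126 128 130]
tray (array([427.31256104, 292.55529785]), (351.1054382324219, 122.67678833007812), np.float64(-1.4474130472097988))
[544.  134.4]
[422.2 113.6]
[362.  418.6]
[473.1 436.4]
board z 16.706583784970178 block z 42.08408380498321 fence 32.75792493030991
far-right TL [ 747.6 -261.3]
TR [ 532.9 -283.4]
BR [498.   43.7]
BL [715.7  62.4]
[ 82  92 107] [ 88 101 115] [ 62 102 159] [128 178 214] [ 65 106 163]
[ 12  60 107] [ 12 156 159] [ 14  60 115]
block (array([ 620.8449707 , -187.83198547]), (143.57571411132812, 109.50482177734375), np.float64(0.1464051337534773))
1194 [590.96758343   4.48792367  80.20556131] [625.16328103  93.97246421 171.40253665]
axis [605.56137661  59.68899167 142.56623531] [-0.07516614  0.71326459  0.69685269]
```

View pics/blk.png

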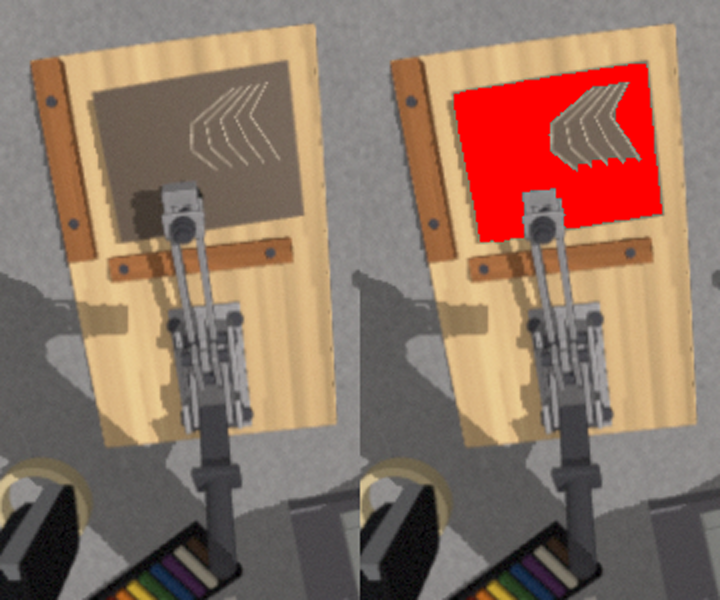

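```bash
cat > push.py <<'E'
from h import *
R=Rt(0,.1,True); yb=.1
ex=np.array([np.cos(yb),np.sin(yb),0]);ey=np.array([-np.sin(yb),np.cos(yb),0])
O=np.array([623.5,-109.7,0]); H=O+10.5*ex-65*ey
def push(start,d,travel):
    s=start+0.; s[2]=25
    movel(s+[0,0,60],frame=R,max_speed=250) if len(done) else movep(s+[0,0,60],R)
    done.append(1)
    if movel(s,max_speed=120,guard=12): print("touched going down",read_state()["eef_pos"])
    g=movel(s+d*travel,max_speed=40,guard=14); st=read_state();e=st["eef_pos"]-O
    print(g,"board xy",round(e@ex,1),round(e@ey,1),st["ft_force"].round(1) if hasattr(st["ft_force"],"round") else st["ft_force"])
    p=np.array(st["eef_pos"]); movel(p-d*8,max_speed=150); movel(p-d*8+[0,0,60],max_speed=250)
done=[]
clamp()
B=np.array([620.8,-187.8,0])
push(B-(72.5+35)*ex,ex,55)
push(H+5*0*ex-(55+32+18)*ey,ey,50)
push(H-(72.5+28)*ex-5*ey,ex,25)
push(H-(55+25)*ey,ey,25)
print(read_state()["time"])
E
python3 push.py
```

```text
True board xy -73.8 -77.1 [-1.9 -0.6  1.6]
True board xy 10.1 -130.1 [ 1.4 -3.9  2.7]
True board xy -73.0 -70.2 [-2.7 -0.8  1. ]
True board xy 10.4 -130.1 [ 1.3 -4.1  3.3]
20.2667
```

```bash
cat > look.py <<'E'
from h import *
import sys
p=np.array(read_state()["eef_pos"]); movel(np.array([p[0],p[1],330.]),max_speed=300)
movep([560,100,340],Rt(0,0,True)); open_gripper(); c=camera("wrist")
cv2.imwrite("pics/wC.png",c["image"]); np.savez("wC.npz",W=cloud(c),im=c["image"],**{k:np.array(c[k]) for k in("fx","fy","cx","cy","dist_coeffs","cam_to_world")})
print(read_state()["time"])
E
python3 look.py
```

```text
23.4083
```

View pics/wC.png

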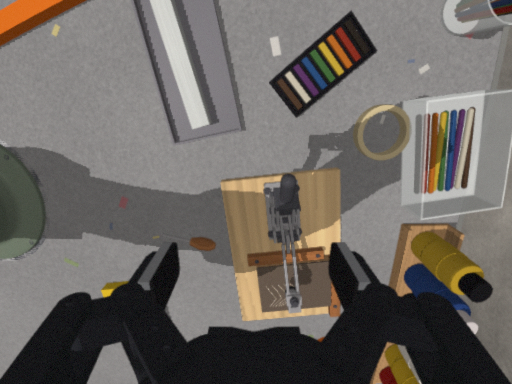

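```bash
cat > fit.py <<'E'
from h import *
from scipy.optimize import least_squares
al=np.deg2rad(50)
def pts(n,ro):
    D=np.load(n);W=D["W"];g=D["im"].mean(-1);m=np.zeros(g.shape,bool);m[ro]=1
    P=W[m&(g<85)&(W[...,2]>95)];return P+[0,0,1.2]
S={"A":pts("wA.npz",np.s_[0:75,180:235]),"B":pts("wB.npz",np.s_[195:285,235:268]),"C":pts("wC.npz",np.s_[165:240,265:305])}
def fit(P,el=False):
    def f(v,ret=False):
        d=np.array([-np.sin(v[2])*np.cos(v[3]),np.cos(v[2])*np.cos(v[3]),np.sin(v[3])]);Q=P-[v[0],v[1],70]
        s=Q@d;r=np.linalg.norm(Q-s[:,None]*d,axis=1)
        ok=(s>64)&(s<119)&(r<22)
        if ret:return ok,r[ok]-10,s
        return np.where(ok,r-10,4)
    b=None
    for x0 in(600,606,612):
      for y0 in(0,10,20):
        r=least_squares(lambda v:f([*v,al]),[x0,y0,.1],loss="soft_l1",diff_step=1e-3)
        if b is None or r.cost<b.cost:b=r
    ok,e,s=f([*b.x,al],True)
    if el:
        r=least_squares(f,[*b.x,al],loss="soft_l1",diff_step=1e-3);print("   free elev",r.x.round(3))
    return b.x,ok.sum(),np.std(e),np.mean(e),np.percentile(s[np.abs(s)<150],99.5)
for k in S: print(k,len(S[k]),fit(S[k],True))
print("all",fit(np.vstack(list(S.values())),True))
# tray long edges
for n,rows,cols,nm in(("wA.npz",range(115,235,4),(225,360),"A"),("wC.npz",range(10,120,4),(125,250),"C")):
    D=np.load(n);g=cv2.GaussianBlur(D["im"].mean(-1),(3,3),0);X=plane(D,18);L=[];Rr=[]
    for v in rows:
        row=g[v,cols[0]:cols[1]];k=np.nonzero(row<100)[0]
        if len(k): L.append(X[v,cols[0]+k[0]]);Rr.append(X[v,cols[0]+k[-1]])
    for E in(L,Rr):
        E=np.array(E);vx,vy,x0,y0=cv2.fitLine(E.astype(np.float32),cv2.DIST_HUBER,0,.01,.01).ravel()
        print(nm,"edge at y=260: x=",round(x0+(260-y0)*vx/vy,1),"yaw",round(-vx/vy,3))
D=np.load("wC.npz");g=D["im"].mean(-1);m=np.zeros(g.shape,bool);m[0:132,140:215]=1
r=rect(D,34,m&(g>150));print("bar C",r[:3])
X=plane(D,18);print("tray near corners C",X[141,176],X[128,243])
hs=cv2.cvtColor(D["im"],cv2.COLOR_BGR2HSV)
E
python3 fit.py
```

```text
free elev [6.12014e+02 9.88500e+00 1.15000e-01 8.71000e-01]
A 1416 (array([6.11989706e+02, 1.00569225e+01, 1.14639984e-01]), np.int64(470), np.float64(0.3405358144571953), np.float64(0.005038520889395595), np.float64(130.39448938811))
   free elev [6.11797e+02 9.91400e+00 1.13000e-01 8.71000e-01]
B 1025 (array([6.11798727e+02, 1.01092856e+01, 1.13024345e-01]), np.int64(514), np.float64(0.6244525590264508), np.float64(-0.01687784255061224), np.float64(125.16192098008177))
   free elev [6.11553e+02 1.07840e+01 1.11000e-01 8.72000e-01]
C 744 (array([6.11557455e+02, 1.08270552e+01, 1.11144728e-01]), np.int64(198), np.float64(0.2021822058038413), np.float64(-0.00041664131790169193), np.float64(130.2754454736217))
   free elev [6.12224e+02 1.02680e+01 1.20000e-01 8.73000e-01]
all (array([6.12224249e+02, 1.02684041e+01, 1.19690157e-01]), np.int64(1182), np.float64(0.5058727212591514), np.float64(0.0029192746551542767), np.float64(130.35526509354722))
A edge at y=260: x= 517.9 yaw 0.217
A edge at y=260: x= 390.0 yaw 0.216
C edge at y=260: x= 390.6 yaw 0.211
C edge at y=260: x= 518.8 yaw 0.209
bar C (array([445.49169922, 237.35971069]), (196.453369140625, 31.17542266845703), np.float64(-1.3050183094852232))
tray near corners C [424.09113651 117.02466248] [541.45532015 138.89768003]
```

```bash
cat > grasp.py <<'E'
from h import *
T=np.array([449.3,282.,0])
R1=Rt(0,.264,True);R2=Rt(0,.213,True);b=np.array([439.7,258.4,0])
movep(b+[0,0,70],R1); movel(b+[0,0,15],max_speed=100,guard=15); print(read_state()["eef_pos"])
clamp(); s=read_state();print("gap",s["finger_gap"],s["gripper_force"])
movel(b+[0,0,30],max_speed=80); movel(T+[0,0,30],frame=R2,max_speed=60)
print(movel(T+[0,0,15.3],max_speed=40,guard=12),read_state()["eef_pos"]); open_gripper()
print(movel(T+[0,0,8],max_speed=40,guard=15),read_state()["eef_pos"])
clamp(); s=read_state();print("gap",s["finger_gap"],s["gripper_force"])
movel(T+[0,0,120],max_speed=150);print(read_state()["time"],s["ft_force"])
c=camera("side");im=c["image"];cv2.imwrite("pics/s1.png",cv2.resize(im[60:260,130:400],None,fx=2.9,fy=2.9,interpolation=cv2.INTER_CUBIC))
# path check
P=np.array([611.8,10.3,70]);y=.114
for e,r in((50,270),(50,180),(25,180),(3,180),(6,280)):
    a=np.deg2rad(e);d=np.array([-np.sin(y)*np.cos(a),np.cos(y)*np.cos(a),np.sin(a)]);R=Rt(a,y,True)
    q=inverse_kinematics(P+r*d+11*R[:,2],R);print(e,r,None if q is None else np.round(q,2))
E
python3 grasp.py
```

```text
[439.81332822 258.58828933  15.28105793]
gap 28.65542967427421 59.89503711462021
True [449.24875477 281.60574076  15.45172604]
False [449.08205443 281.95657527   7.63928307]
gap 29.31666437372703 60.21087348461151
29.6333 [-1.27430599 -0.49117402  6.098026  ]
50 270 [ 0.71  0.93 -1.23  1.64 -0.01  0.92 -0.13]
50 180 [ 0.78  1.05 -1.22  1.64  0.1   0.94 -0.08]
25 180 [ 0.44  0.84 -0.95  1.71  0.31  0.8  -0.38]
3 180 [ 0.07  0.81 -0.69  1.71  0.6   0.83 -0.75]
6 280 [-0.04  0.81 -0.72  1.65  0.56  0.85 -0.84]
```

View pics/s1.png

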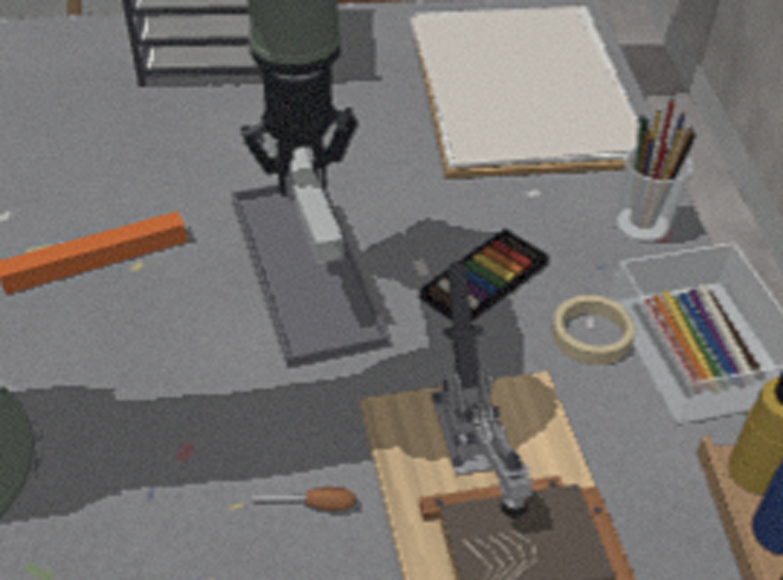

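```bash
cat >> h.py <<'E'
P=np.array([611.8,10.3,70]);YL=.114
def lev(e,r,off=11.,dz=0):
    a=np.deg2rad(e);d=np.array([-np.sin(YL)*np.cos(a),np.cos(YL)*np.cos(a),np.sin(a)]);R=Rt(a,YL,True)
    return P+r*d+off*R[:,2],R
def rad(e):
    p,R=lev(e,0);a=np.deg2rad(e);d=np.array([-np.sin(YL)*np.cos(a),np.cos(YL)*np.cos(a),np.sin(a)])
    return (np.array(read_state()["eef_pos"])-p)@d
E
cat > ins.py <<'E'
from h import *
movel([449.3,282,260],max_speed=250)
movep(*lev(50,320))
p,R=lev(50,262); movel(p,frame=R,max_speed=120)
p,R=lev(50,177); g=movel(p,max_speed=50,guard=20)
s=read_state();print(g,"r",rad(50),s["ft_force"],s["finger_gap"],s["time"])
c=camera("side");im=c["image"];np.savez("s2.npz",W=cloud(c),im=im);cv2.imwrite("pics/s2.png",cv2.resize(im[60:260,170:400],None,fx=2.9,fy=2.9,interpolation=cv2.INTER_CUBIC))
E
python3 ins.py
```

```text
False r 179.50881975617952 [-2.69776556  6.28261912  9.29470043] 29.0684366299773 33.9
```

```bash
cat > throw.py <<'E'
from h import *
wait(0.2)
for e in list(range(46,5,-4))+[3]:
    p,R=lev(e,178.5); movel(p,frame=R,max_speed=70)
    s=read_state();print(e,"r",round(rad(e),1),np.round(s["ft_force"],1),round(s["time"],1))
wait(.2)
c=camera("side");im=c["image"];np.savez("s3.npz",W=cloud(c),im=im);cv2.imwrite("pics/s3.png",cv2.resize(im[60:260,170:400],None,fx=2.9,fy=2.9,interpolation=cv2.INTER_CUBIC))
E
python3 throw.py
```

```text
46 r 179.5 [0.2 9.3 8.4] 34.5
42 r 179.5 [-0.5  8.9  4.3] 34.8
38 r 179.5 [-0.8 11.3  4.4] 35.1
34 r 179.6 [-2.  11.8  6.8] 35.5
30 r 180.0 [-3.  10.7 14. ] 35.8
26 r 180.2 [-3.8 10.7 18.5] 36.1
22 r 180.4 [-4.1 12.5 17.8] 36.4
18 r 180.5 [-2.7 14.2 14. ] 36.8
14 r 180.5 [-1.2 14.8 10. ] 37.1
10 r 180.1 [-1.  16.2 -2.5] 37.4
6 r 180.0 [-4.6 14.8 -2.3] 37.7
3 r 181.4 [-3.5 19.5 10.9] 38.0
```

View pics/s3.png

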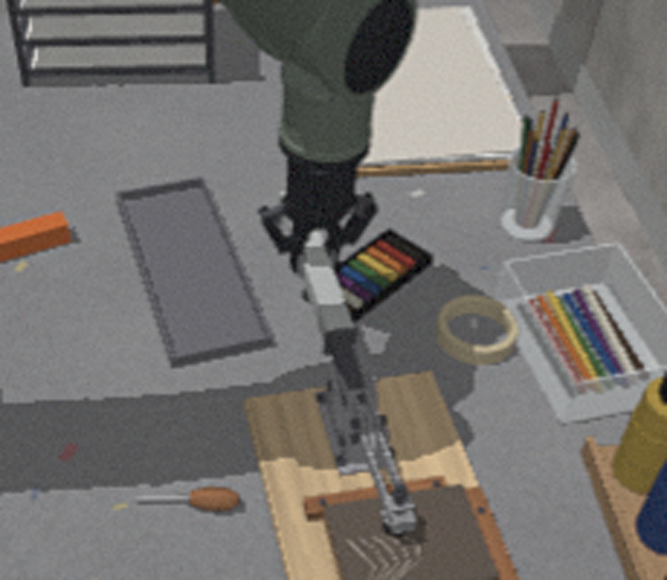

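```bash
cat > off.py <<'E'
from h import *
T=np.array([449.3,282.,0]);R2=Rt(0,.213,True)
p,R=lev(5.5,178.5); movel(p,frame=R,max_speed=40); print(np.round(read_state()["ft_force"],1))
p,R=lev(5.5,265); movel(p,max_speed=60); s=read_state();print(np.round(s["ft_force"],1),s["finger_gap"])
p2=p+[0,30,90]; movel(p2,max_speed=150)
movep(T+[0,0,110],R2); c=camera("side");W=cloud(c)
im=c["image"].astype(int);g=im.mean(-1)
d=np.array([-np.sin(.213),np.cos(.213),0]);n=np.array([np.cos(.213),np.sin(.213),0])
Q=W-T;s=Q@d;t=Q@n;k=(np.abs(t)<14)&(np.abs(s)>25)&(np.abs(s)<118)&(W[...,2]>100)&(W[...,2]<155)
print(k.sum(),"tilt slope",np.polyfit(s[k],W[...,2][k],1),"lateral",np.polyfit(s[k],t[k],1),s[k].min(),s[k].max())
np.savez("s4.npz",W=W,im=c["image"]);print(read_state()["time"])
E
python3 off.py
```

```text
[ 0.3 18.3 -0.3]
[-0.3  0.2 -1.4] 29.208535580775663
226 tilt slope [1.02827837e-02 1.33149144e+02] lateral [-0.02327616 -0.77316394] -117.79156052037362 115.20585251944765
41.6667
```

```bash
cat > place.py <<'E'
from h import *
T=np.array([449.3,282.,0])
movel(T+[0,0,25],max_speed=100)
print(movel(T+[0,0,6.5],max_speed=25,guard=10),read_state()["eef_pos"],np.round(read_state()["ft_force"],1))
open_gripper(); wait(.2); movel(T+[0,0,200],max_speed=100)
movep([480,100,400],Rt(0,0,True)); wait(.3); c=camera("wrist");W=cloud(c);im=c["image"]
m=np.zeros(im.shape[:2],bool);X=plane(c,34);Q=X-T[:2];m=(np.linalg.norm(Q,axis=-1)<150)&(im.mean(-1)>150)
r=rect(c,34,m);print("bar",r[:3],"z",np.nanpercentile(W[...,2][r[3]>0],[5,50,95]))
cv2.imwrite("pics/end.png",im)
a=.114;d=np.array([-np.sin(a),np.cos(a)]);n=np.array([np.cos(a),np.sin(a)])
q=W[...,:2]-P[:2];s=q@d;t=q@n;k=(np.abs(t)<4)&(s>70)&(s<122)&(W[...,2]>60)
print("lever top slope deg",np.rad2deg(np.arctan(np.polyfit(s[k],W[...,2][k],1)[0])),k.sum(),read_state()["time"])
E
python3 place.py
```

```text
True [449.44314569 281.69089512   7.82280174] [-2.3 -2.8 12.9]
bar (array([453.79003906, 256.59356689]), (188.7440643310547, 30.694042205810547), np.float64(-1.3621593601500726)) z [31.16971762 32.98144115 34.57939883]
lever top slope deg 5.510383083612483 141 47.6083
```

View pics/end.png

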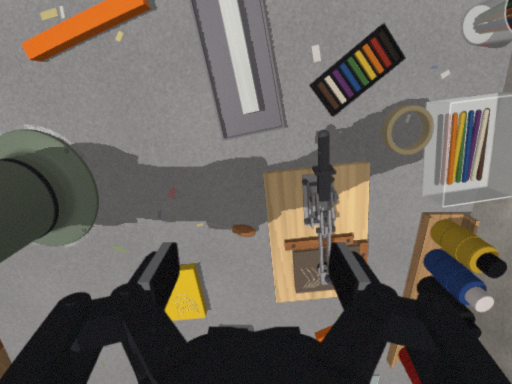

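```bash
python3 -c "
from workcell import *
print(finish_job())"
```

```text
the job is handed in; nothing more can be done
None
```

I handed the job in at about 48 s. The block is in the corner against both fences, the clamp lever is down at about 5.5° (stop at 6°), and the bar lies flat in its tray. The lever and bar positions come from the last camera view, but I did not measure the block's final gap to the fences or the pad force, and the hand-in returned no verdict.

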